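# Set the fine adjustment of the router lift

## Task

Reset the router lift's fine adjustment: turn the metal bar knob on the sloping dial anticlockwise, until its pointed end lines up with the upright index finger on the dial's edge, to within half of a 15 degree scale division. The big black coarse wheel under it must keep its setting the whole time, and the index finger must stay where it is. Leave the other tools on the bench undisturbed and let go of the knob.

Things in the scene. Friction and masses are not known exactly. Their poses are not given: they have to be found in the camera images.
- head: Fixed grey control head, 205 mm wide, 171 mm high. Origin on the bench under the dial's centre; x from its front (low edge, robot side) to its back, z up. The 205 mm square dial face leans 30 degrees to the front: centre 120 mm above the origin, outward normal (-0.5, 0, 0.866) = common axis of wheel, knob and index; uphill is (0.866, 0, 0.5). A 10 mm high plate lies behind, at x 145 to 405 mm.
- fine (a joint): Angle (rad) of the bar knob about the dial axis: 0 = pointed end straight uphill, positive = anticlockwise seen looking at the dial. Stops at -1.4 and 1.4. Turns freely against light friction (0.06 N m), stays where it is left. It starts between -0.9 and -0.55, clockwise of the index. Does not turn the coarse wheel by itself.
- fine_tip (a point): Nose of the pointed end of the bar knob, on the bar's mid-height, 50 mm from the axis. Same axes as fine_grip.
- fine_grip (a point): Centre of the bar knob on the dial axis, 55 mm above the face. x along the bar to its pointed end, y across it, z out of the dial. Aluminium bar 97 mm long (nose at x = 50 mm, other end round), 18 mm wide with flat sides from x = -38 to 30 mm, 30 mm tall: 40 to 70 mm above the face. Under it a 28 mm neck, 16 mm high, down to the coarse wheel. A black line on top runs to the nose.
- coarse (a joint): Angle (rad) of the black coarse wheel about the same axis, same sense as fine. Turns easily (0.04 N m friction): a rub can move it.
- coarse_rim (a point): Point on the coarse wheel at the white line, 60 mm from the axis, on its top face 24 mm above the dial face. The wheel is 126 mm in diameter over its ten lobes, and 20 mm thick.
- index (a joint): Angle (rad) of the index finger about the same axis, same zero and sense as fine: the knob is aligned when both joint values agree. It is clamped stiffly.
- index_tip (a point): Top of the index finger, a dark steel upright tab 10 x 8 mm, 82 mm from the axis, its top 34 mm above the dial face (lower than the bar knob's underside). x axis points radially outwards, z out of the dial. Starts between -0.1 and 0.8 rad.
- glue: Bystander: white glue bottle 62 mm in diameter, 165 mm tall, standing beside the head. Origin at the centre of its foot.
- mallet: Bystander: wooden mallet lying on the bench beside the head, 263 mm long, head 65 x 115 x 60 mm at its +x end. Origin under its middle on the bench.
- plane: Bystander: steel hand plane with wooden handles, 240 x 60 mm, about 100 mm tall. Origin at the centre of its sole.

How it is judged:
By the outcome, as a careful person would: the job done as asked, in the order asked, and still so for the second after the job is handed in, with the robot touching nothing.
It also fails if it takes over 32 s, if anything falls off the work surface, if the arm or the gripper's body presses on something with over 40 N, if the wrist force passes 120 N, or if a joint passes its speed limit or range.

## Robot

A 6-joint arm with a two-finger parallel gripper is mounted at the origin on the work surface. World frame = base frame: x ahead of the robot, y to its left, z up, the work surface at z = 0. Lengths are in m, angles in degrees, forces in N, time in s.
With the tool pointing down it reaches from about 0.35 to 0.925 m from the base axis. Payload 6.4 kg.
Tool frame: the origin (TCP) lies at the very end of the fingers, on their centre line; the grasp point (between the pads) lies 19 mm behind it; z points along the fingers, y is the direction in which the jaws open and shut (so a half turn about z gives the same grasp; the last joint's range is limited). The gripper opens to 85 mm and grips with 20 to 120 N. Pads are 22 mm wide; open, the fingers measure 114 mm over their backs; the gripper's body (76 mm by 85 mm) begins 54 mm behind the grasp point. The pads swing forward as they close: fully open they stand 13 mm farther back than shut.
Start: joints at [60.842, 14.043, 89.255, -0, 76.702, -9.975], TCP at [0.214, 0.614, 0.231] pointing down, gripper open.
Joint ranges: [-179.41, 179.41], [-58.25, 129.5], [7.25, 145.43], [-54.29, 234.29], [11.92, 165.04], [-157.13, 157.13]. Speed limits (degrees/s): [147.25, 147.25, 180, 180, 180, 180].

## Interface

Orientations are given as a 3x3 rotation matrix whose columns are the frame's x, y, z axes.
In Python, from workcell import * gives the robot as it stands.
- The arm moves only by the tool apply_moves, never from a script. Its argument "targets" is a list of rows, each a list of 3 entries, a list of its own where there are three numbers: the gripper's target within -1 to 1 (shut at 1, half-way at 0, fully open at -1), then the shift along the tool's x, y, z in mm, then the turn about the tool's z in degrees. In form: [[jaw, [dx, dy, dz], roll], ...]. A call has 1 to 8 rows; each row shifts and turns the commanded pose from where the row before left it, along the tool's axes as they then stand; what a row does not reach is not made up. A row lasts 1/8 s, in which the tool goes at most 62.5 mm and 10.7 degrees, less where a joint would pass 70% of its speed; a pose out of reach is approached as far as the arm can. A call with a gripper value outside its range is refused whole. The fingers move at their own pace and stop on an object; "force" is the grip in N (left out, the last holds). Time passes only in rows, so rows that do not move let the fingers close. It gives the time, the measured TCP pose, the force and the opening at its end, in the units of the state.
- get_obs(): the state, without advancing time (a new reading comes with each control period).
- snapshot(name): name is "scene" or "side" or "wrist"; returns the picture (400x640x3 uint8, blue, green, red); there is no depth.
- camera_params(name): a dict with "mtx" (3x3 intrinsics, pixels), "R" (3x3) and "t" (3): a world point X has camera coordinates R X + t. Camera axes: x right, y down, z forward; pixel columns grow to the right and rows downward; lengths in m; the calibration is good to about 2 mm. A picture is of the moment at which its call begins: read the wrist's pose just before it. camera_params takes no time and is no camera call; for the wrist camera it gives the pose at the moment of the call.
- hand_in(): hands the job in, once; it reports no verdict.
The state is a dict: "t": time; "q": joint angles; "joint_velocities": joint speeds; "tau": joint torques, N m; "ee_pos": TCP position; "eef_rot": TCP orientation; "ft_force": force on the tool from outside, world axes, zero at the start; "ft_torque": the same for the moment, N m; "finger_gap": finger opening in m.
Only numpy, scipy, OpenCV 4.12 (cv2) and the standard library are available. Lean on these libraries where they do the work, as an engineer would, in place of code of your own. Each camera call takes 0.05 s, during which the arm holds its last target.

## Working session

There is one attempt and no reset: what is moved stays moved. The work goes in short steps, Python scripts to look and compute and a tool call to move; the robot and the scene stay as the last step left them, time stands still between calls to the robot, and variables do not carry over. Pictures are saved under pics/ and viewed, and the job is handed in when it is done.

Besides the shell and the picture viewer there is one more tool, called after "Call:" as name([rows], argument=value, ...), one row to a line, values as JSON. apply_moves: Moves the arm, as the interface text tells. Its arguments: {"type":"object","properties":{"targets":{"type":"array","items":{"type":"array"}},"force":{"type":"number"}},"required":["targets"]}

```bash
ls; mkdir -p pics; python3 - <<'E'
from workcell import *
import cv2, numpy as np
for n in("scene","side","wrist"):
    p=camera_params(n);print(n,p["mtx"].round(1).tolist(),np.array(p["R"]).round(3).tolist(),np.array(p["t"]).round(3).tolist())
    cv2.imwrite(f"pics/{n}0.png",snapshot(n))
o=get_obs();print(o)
E
```

```text
pics
scene [[422.2, 0.0, 318.0], [0.0, 422.2, 197.2], [0.0, 0.0, 1.0]] [[-0.172, 0.985, -0.02], [0.679, 0.104, -0.727], [-0.714, -0.139, -0.687]] [-0.03, -0.291, 1.878]
side [[367.7, 0.0, 313.7], [0.0, 367.7, 200.4], [0.0, 0.0, 1.0]] [[0.865, -0.501, 0.022], [-0.286, -0.528, -0.8], [0.412, 0.686, -0.6]] [-0.406, 0.314, 0.975]
wrist [[308.0, 0.0, 319.7], [0.0, 308.0, 205.0], [0.0, 0.0, 1.0]] [[0.327, 0.945, -0.002], [0.912, -0.315, 0.261], [0.246, -0.087, -0.965]] [-0.647, -0.035, 0.379]
{'t': 0.15, 'q': array([ 6.08408252e+01,  1.40767855e+01,  8.93114908e+01, -2.41228072e-04,
        7.67009938e+01, -9.97625339e+00]), 'joint_velocities': array([-0.08631985, -0.09184419, -0.2279787 , -0.05208428,  0.05190888,
       -0.00304903]), 'tau': array([ 5.88161965e-04, -4.29988503e+01, -3.26551473e+01, -1.69516543e-04,
        3.56806006e-03, -6.68844393e-06]), 'ee_pos': array([0.2133673 , 0.61351204, 0.2303881 ]), 'eef_rot': array([[-9.44474575e-01,  3.28583638e-01, -7.55566034e-04],
       [ 3.28584399e-01,  9.44473629e-01, -1.36260038e-03],
       [ 2.65884005e-04, -1.53520863e-03, -9.99998786e-01]]), 'ft_force': array([0.19945307, 0.33515946, 0.3993622 ]), 'ft_torque': array([-0.02640114, -0.01648627,  0.06579789]), 'finger_gap': 0.08551981518659618}
```

View pics/scene0.png

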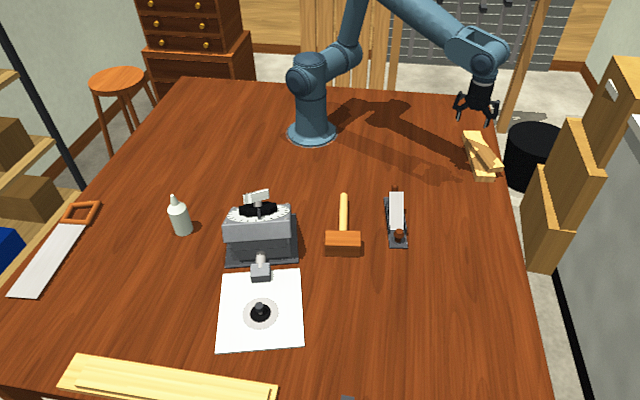

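View pics/side0.png

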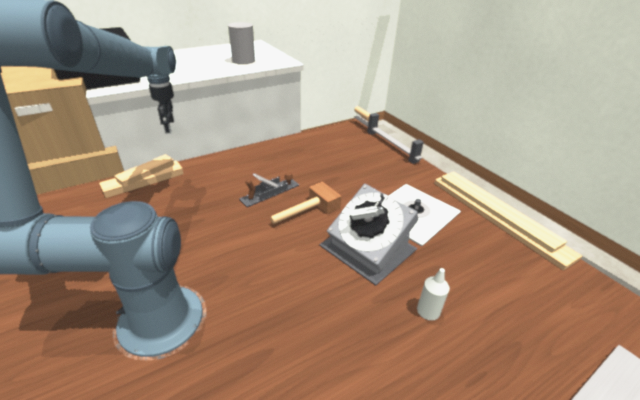

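View pics/wrist0.png

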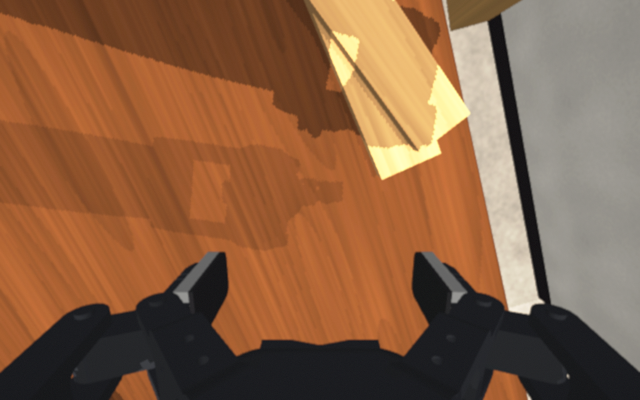

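The head is near scene (258,215) and side (370,220), the glue bottle is to its right as seen from the robot, and the mallet and plane are on the other side. I'll zoom in and triangulate next.

```bash
python3 - <<'E'
import cv2
a=cv2.imread("pics/scene0.png")[170:290,200:320];b=cv2.imread("pics/side0.png")[180:280,315:435]
cv2.imwrite("pics/z_scene.png",cv2.resize(a,None,fx=5,fy=5,interpolation=2))
cv2.imwrite("pics/z_side.png",cv2.resize(b,None,fx=6,fy=6,interpolation=2))
E
```

```text
(no output)
```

View pics/z_scene.png

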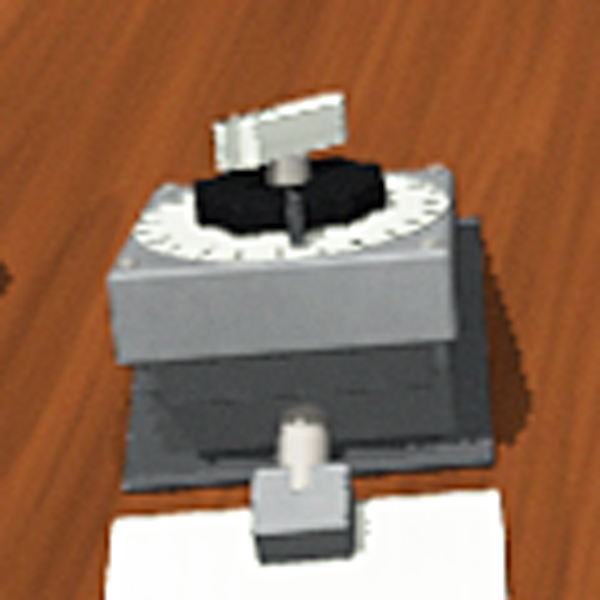

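View pics/z_side.png

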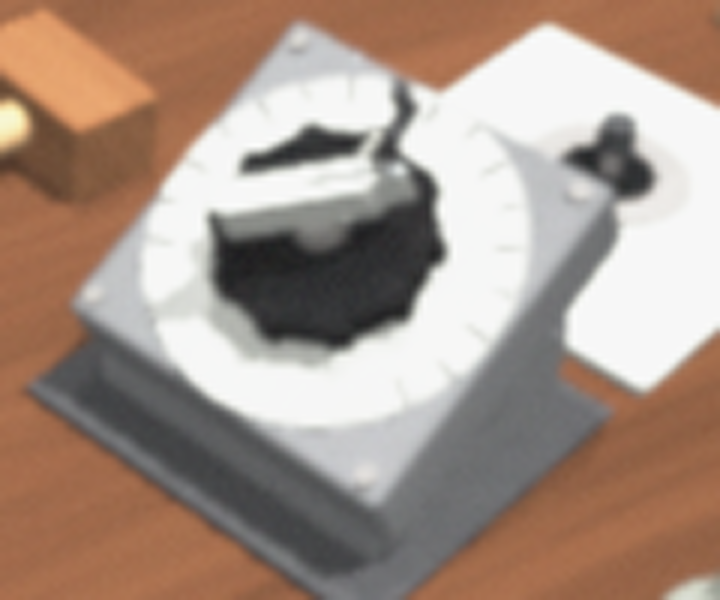

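```bash
cat > h.py <<'E'
import numpy as np, cv2, json
from scipy.optimize import least_squares
U=np.array([.866025,0,.5]);L=np.array([0,1.,0]);N=np.array([-.5,0,.866025])
def Rz(a):return np.array([[np.cos(a),-np.sin(a),0],[np.sin(a),np.cos(a),0],[0,0,1]])
def dial(p,r,ang,h):  # p=(x,y,yaw); polar point on dial -> world
    v=np.array([0,0,.12])+r*(np.cos(ang)*U+np.sin(ang)*L)+h*N
    return Rz(p[2])@v+np.array([p[0],p[1],0])
def proj(c,X):
    x=np.array(c["mtx"])@(np.array(c["R"])@X+np.array(c["t"]));return x[:2]/x[2]
E
python3 - <<'E'
from workcell import *
from h import *
s=camera_params("side");c=camera_params("scene")
w=.1025
def cor(p,u,l):return Rz(p[2])@(np.array([0,0,.12])+u*w*U+l*w*L)+[p[0],p[1],0]
D=[(s,1,1,(300,20)),(s,1,-1,(615,195)),(s,-1,-1,(375,500)),(s,-1,1,(75,310))]
D=[(a,b,d,np.array([315,180])+np.array(e)/6) for a,b,d,e in D]
D+=[(c,1,-1,np.array([200,170])+np.array([110,272])/5),(c,1,1,np.array([200,170])+np.array([455,255])/5)]
f=lambda p:np.concatenate([proj(a,cor(p,b,d))-e for a,b,d,e in D])
r=least_squares(f,[.7,-.1,0]);print(r.x,np.degrees(r.x[2]),r.fun.round(1))
p=r.x;o=get_obs();print(dial(p,0,0,.055))
json.dump(list(p),open("p.json","w"))
# wrist cam offset in tool frame
k=camera_params("wrist");C=-np.array(k["R"]).T@k["t"];T=o["eef_rot"]
print("cam in tool",T.T@(C-o["ee_pos"]),"R cam axes in tool",(np.array(k["R"])@T).round(3).tolist())
print(T)
E
```

```text
[ 0.63892833 -0.05052203  0.25675965] 14.711244028347927 [-0.7 -1.5  0.6 -2.4 -0.1  1.1 -1.7 -1.7 -1.9  0.5 -1.2 -1.3]
[ 0.61232983 -0.05750559  0.16763137]
cam in tool [ 0.06587964 -0.00165769 -0.14319786] R cam axes in tool [[0.001, 1.0, 0.0], [-0.965, 0.001, -0.261], [-0.261, -0.0, 0.965]]
[[-9.44474575e-01  3.28583638e-01 -7.55566034e-04]
 [ 3.28584399e-01  9.44473629e-01 -1.36260038e-03]
 [ 2.65884005e-04 -1.53520863e-03 -9.99998786e-01]]
```

Call:
apply_moves([
  [-1, [0, 0, -20], -8.5],
  [-1, [0, 0, -20], -8.5],
  [-1, [0, 0, -20], -8.5],
  [-1, [0, 0, -18], -8.5],
  [-1, [-17.5, -53.6, 0], 0],
  [-1, [-17.5, -53.6, 0], 0],
  [-1, [-17.5, -53.6, 0], 0],
  [-1, [-17.5, -53.6, 0], 0],
])

```text
t: 1.15
ee_pos: [0.3366, 0.4229, 0.309]
eef_rot: [[-0.967, -0.256, -0.0], [-0.256, 0.967, -0.0], [0.0, -0.0, -1.0]]
ft_force: [0.7, 0.1, 0.7]
finger_gap: 0.0855
```

Call:
apply_moves([
  [-1, [-17.5, -53.6, 0], 0],
  [-1, [-17.5, -53.6, 0], 0],
  [-1, [-17.5, -53.6, 0], 0],
  [-1, [-17.5, -53.6, 0], 0],
  [-1, [-17.5, -53.6, 0], 0],
  [-1, [-17.5, -53.6, 0], 0],
  [-1, [-17.5, -53.6, 0], 0],
  [-1, [-17.5, -53.6, 0], 0],
])

```text
t: 2.15
ee_pos: [0.5817, 0.0441, 0.309]
eef_rot: [[-0.967, -0.256, -0.0], [-0.256, 0.967, 0.0], [0.0, 0.0, -1.0]]
ft_force: [-0.3, 0.7, -0.6]
finger_gap: 0.0856
```

Call:
apply_moves([
  [-1, [-17.5, -53.6, 0], 0],
  [-1, [-17.5, -53.6, 0], 0],
  [-1, [0, 0, 0], 0],
  [-1, [0, 0, 0], 0],
])

```text
t: 2.65
ee_pos: [0.642, -0.0487, 0.3087]
eef_rot: [[-0.967, -0.256, -0.001], [-0.256, 0.967, 0.001], [0.001, 0.001, -1.0]]
ft_force: [-0.4, 1.0, 0.2]
finger_gap: 0.0856
```

```bash
python3 - <<'E'
from workcell import *
import cv2, numpy as np, pickle
k=camera_params("wrist");im=snapshot("wrist");pickle.dump(k,open("k1.pkl","wb"));cv2.imwrite("pics/w1.png",im)
o=get_obs();print(o['t'],o['ee_pos'],o['eef_rot'],o['q'],o['ft_force'])
E
```

```text
2.7 [ 0.64191857 -0.04803934  0.30904746] [[-9.66538301e-01 -2.56521597e-01 -6.19272179e-04]
 [-2.56521887e-01  9.66538320e-01  4.43542916e-04]
 [ 4.84771955e-04  5.87558084e-04 -9.99999710e-01]] [-1.43603665e+01  1.02580651e+01  8.55419815e+01  1.58991994e-02
  8.42406296e+01 -1.19225744e+02] [0.25616431 0.64669302 0.5071095 ]
```

View pics/w1.png

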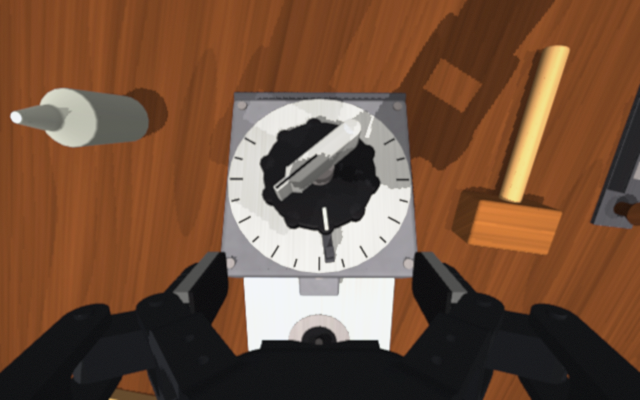

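The wrist view shows the dial: nose at about (278,190), index at (329,255), coarse white line at (326,217), and uphill pointing down in the picture. I'll zoom in and fit the pose and angles.

```bash
python3 - <<'E'
import cv2
a=cv2.imread("pics/w1.png")[85:285,215:425]
cv2.imwrite("pics/z1.png",cv2.resize(a,None,fx=3,fy=3,interpolation=2))
a=cv2.imread("pics/w1.png")[110:270,250:400]
cv2.imwrite("pics/z2.png",cv2.resize(a,None,fx=3.75,fy=3.75,interpolation=2)[:600])
E
```

```text
(no output)
```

View pics/z1.png

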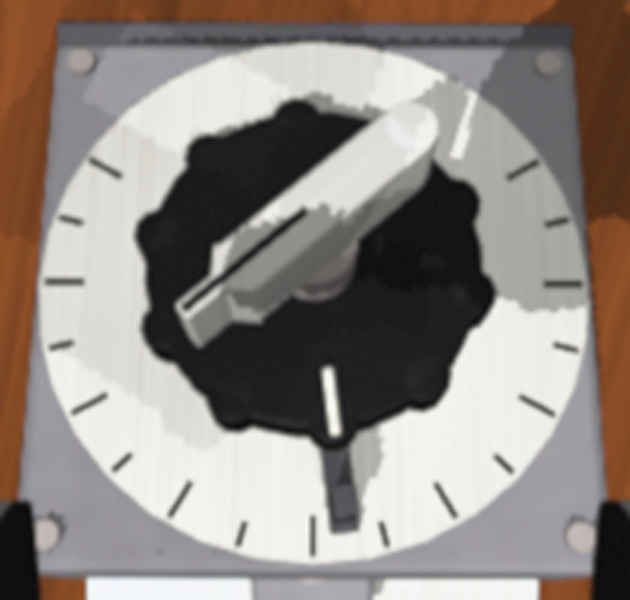

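```bash
cat > m.py <<'E'
from h import *
def ang(k,p,px,h):  # pixel -> (r, angle deg) on plane h above face
    R=np.array(k["R"]);C=-R.T@np.array(k["t"])
    d=R.T@np.linalg.solve(np.array(k["mtx"]),[px[0],px[1],1.])
    n=Rz(p[2])@N;o=dial(p,0,0,h);X=C+d*((o-C)@n)/(d@n)-o
    u=X@(Rz(p[2])@U);l=X@(Rz(p[2])@L);return np.hypot(u,l)*1000,np.degrees(np.arctan2(l,u))
E
python3 - <<'E'
from m import *;import pickle
k=pickle.load(open("k1.pkl","rb"))
z=lambda q:np.array([215,85])+np.array(q)/3.
T={0:(313,555),15:(387,545),30:(454,516),45:(511,471),60:(552,412),75:(578,349),90:(582,285),-15:(239,545),-30:(171,516),-45:(114,470),-60:(73,411),-75:(50,348),-90:(46,282)}
Cn=[(1,-1,(18,577)),(1,1,(610,577))]
f=lambda v:np.concatenate([proj(k,dial(v,v[3],np.radians(a),0))-z(q) for a,q in T.items()]+[proj(k,dial(v,.1025*2**.5,np.arctan2(l,u),0))-z(q) for u,l,q in Cn])
r=least_squares(f,[.639,-.05,.257,.09]);print(r.x,np.degrees(r.x[2]),np.abs(r.fun).max());p=r.x[:3]
json.dump(list(p),open("p.json","w"))
for n,q,h in [("line tip",(183,305),.07),("line in",(305,212),.07),("nose lower?",(203,346),.04),("index",(344,523),.034),("coarse o",(336,437),.024),("coarse i",(327,367),.024)]:print(n,ang(k,p,z(q),h))
E
```

```text
[ 0.63647692 -0.05169815  0.25743698  0.09689195] 14.75005230213408 3.5869597673730027
line tip (np.float64(48.47854030709514), np.float64(-49.43294221624605))
line in (np.float64(4.01964919393646), np.float64(-39.61905921627642))
nose lower? (np.float64(49.1856258379671), np.float64(-44.564571055906534))
index (np.float64(89.56279523685797), np.float64(6.004821824043115))
coarse o (np.float64(61.28951273836925), np.float64(6.843027881012982))
coarse i (np.float64(37.85077053213256), np.float64(6.743491329154055))
```

```bash
python3 - <<'E'
from m import *;import pickle
k=pickle.load(open("k1.pkl","rb"))
z=lambda q:np.array([215,85])+np.array(q)/3.
T={0:(313,555),15:(387,545),30:(454,516),45:(511,471),60:(552,412),75:(578,349),90:(582,285),-15:(239,545),-30:(171,516),-45:(114,470),-60:(73,411),-75:(50,348),-90:(46,282)}
f=lambda v:np.concatenate([proj(k,dial(v,v[3],np.radians(a),0))-z(q) for a,q in T.items()])
r=least_squares(f,[.639,-.05,.257,.09]);print(r.x,np.degrees(r.x[2]),r.fun.round(1).tolist());p=r.x[:3]
json.dump(list(p),open("p.json","w"))
for n,q,h in [("line tip",(183,305),.07),("line in",(305,212),.07),("nose lower?",(203,346),.04),("index",(344,523),.034),("coarse o",(336,437),.024),("coarse i",(327,367),.024)]:print(n,ang(k,p,z(q),h))
for s in (-.5,.5): print(z((0,0)),[proj(k,dial(p,.1025*2**.5,a,0)) for a in (np.pi/4,-np.pi/4,3*np.pi/4,-3*np.pi/4)])
im=cv2.imread("pics/w1.png")
E
```

```text
[ 0.63604476 -0.05181337  0.25633167  0.09711562] 14.686722589097633 [-0.1, -0.1, 0.1, -0.0, 0.5, 0.0, 0.4, 0.0, 0.4, 0.7, -0.6, 0.2, -0.5, -0.6, -0.2, -0.2, -0.3, -0.3, -0.1, -0.1, 0.0, 0.5, 0.1, -0.0, 0.2, -0.2]
line tip (np.float64(48.785096916545555), np.float64(-48.96133021869825))
line in (np.float64(4.426755928961569), np.float64(-35.88615228503582))
nose lower? (np.float64(49.50496029542869), np.float64(-44.131724083006965))
index (np.float64(89.96418430629801), np.float64(6.016977466207416))
coarse o (np.float64(61.71116291970172), np.float64(6.834633656286186))
coarse i (np.float64(38.290485215571465), np.float64(6.697522539121923))
[215.  85.] [array([421.11788082, 275.67154839]), array([217.26727298, 275.05404203]), array([406.85279906,  97.16399376]), array([232.69620797,  96.5110596 ])]
[215.  85.] [array([421.11788082, 275.67154839]), array([217.26727298, 275.05404203]), array([406.85279906,  97.16399376]), array([232.69620797,  96.5110596 ])]
```

```bash
cat > ov.py <<'E'
from m import *;import pickle,sys
def ov(k,im,p,fine,index,coarse,box,f,out):
    x0,y0,x1,y1=box
    a=cv2.resize(im[y0:y1,x0:x1],None,fx=f,fy=f,interpolation=2)
    def P(u,v,an,h): # local u radial, v tangential at angle an
        an=np.radians(an);X=dial(p,np.hypot(u,v),an+np.arctan2(v,u),h);return (proj(k,X)-[x0,y0]+.5)*f
    def pl(pts,c):cv2.polylines(a,[np.array(pts).round().astype(int)],False,c,1,cv2.LINE_AA)
    for h,c in((.07,(0,0,255)),(.04,(255,0,255))):
        pl([P(u,v,fine,h) for u,v in[(-.038,.009),(.03,.009),(.05,.0),(.03,-.009),(-.038,-.009)]],c)
    pl([P(0,0,fine,.07),P(.05,0,fine,.07)],(0,255,255))
    pl([P(u,v,index,.034) for u,v in[(.077,.004),(.087,.004),(.087,-.004),(.077,-.004),(.077,.004)]],(0,200,0))
    pl([P(.04,0,coarse,.024),P(.06,0,coarse,.024)],(255,0,0))
    pl([P(.063*np.cos(t),.063*np.sin(t),0,.024) for t in np.linspace(0,6.3,80)],(255,200,0))
    pl([P(.097*np.cos(t),.097*np.sin(t),0,0) for t in np.linspace(0,6.3,80)],(0,120,255))
    cv2.imwrite(out,a)
E
python3 - <<'E'
from ov import *
k=pickle.load(open("k1.pkl","rb"));p=json.load(open("p.json"))
ov(k,cv2.imread("pics/w1.png"),p,-47,6,6.8,(215,85,425,285),3,"pics/ov1.png")
E
```

```text
(no output)
```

View pics/ov1.png

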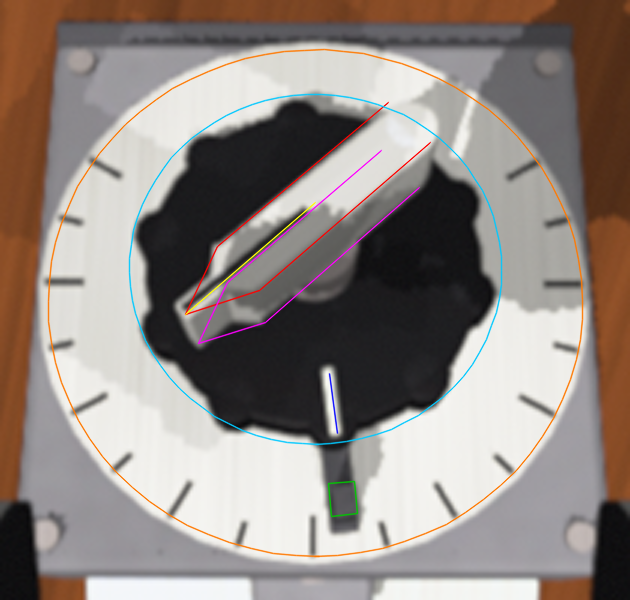

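```bash
cat > plan.py <<'E'
from h import *
p=json.load(open("p.json"))
PSI=np.radians(15) # tool yaw beyond head yaw
hx,hy,hc=.011,.0145,.042
def tcp(phi,cl,rc=.030):
    phi=np.radians(phi)
    d=Rz(PSI)@np.array([hx,hy,0]);s=(.07-hc+.5*d[0])/.866
    c=np.array([rc*np.cos(phi)+(.009+cl)*np.sin(phi), rc*np.sin(phi)-(.009+cl)*np.cos(phi)])
    u=c[0]-.866*d[0]-.5*s;l=c[1]-d[1]
    return Rz(p[2])@(np.array([0,0,.12])+u*U+l*L+hc*N)+[p[0],p[1],0],u,l
def tool(T,dw):return (T.T@dw*1000).round(1)
E
python3 - <<'E'
from plan import *
from workcell import *
o=get_obs();T=o['eef_rot'];yaw=np.arctan2(-T[1,0],-T[0,0]);print("roll needed",-np.degrees(p[2]+PSI-yaw))
T2=Rz(p[2]+PSI)@np.diag([-1,1,-1.])
X0=o['ee_pos'];prev=X0
for phi,cl in[(-48,.020),(-48,0),(-40,0),(-30,0),(-20,0),(-10,0),(0,0),(6,0)]:
    X,u,l=tcp(phi,cl);print(phi,cl,X.round(4),round(u,4),round(l,4),tool(T2,X-prev));prev=X
E
```

```text
roll needed -14.822937975423853
-48 0.02 [ 0.6091 -0.1194  0.1436] -0.0256 -0.0586 [ 63.8 -45.8 165.5]
-48 0 [ 0.6182 -0.1032  0.151 ] -0.0107 -0.0452 [-15.9   9.6  -7.4]
-40 0 [ 0.6209 -0.1003  0.1529] -0.0069 -0.043 [-3.7  1.2 -1.9]
-30 0 [ 0.6236 -0.0961  0.1551] -0.0026 -0.0396 [-4.5  2.3 -2.1]
-20 0 [ 0.6256 -0.0913  0.1569] 0.001 -0.0356 [-4.1  3.1 -1.8]
-10 0 [ 0.6268 -0.0862  0.1583] 0.0039 -0.0309 [-3.6  3.8 -1.4]
0 0 [ 0.6272 -0.0809  0.1593] 0.0059 -0.0259 [-3.   4.4 -1. ]
6 0 [ 0.6271 -0.0776  0.1597] 0.0067 -0.0227 [-1.5  2.9 -0.4]
```

Call:
apply_moves([
  [1, [0, 0, 0], -7.4],
  [1, [0, 0, 0], -7.4],
  [1, [32, -23, 0], 0],
  [1, [32, -23, 0], 0],
  [1, [0, 0, 40], 0],
  [1, [0, 0, 30], 0],
  [1, [0, 0, 20], 0],
  [1, [0, 0, 0], 0],
], force=30)

```text
t: 3.7
ee_pos: [0.6086, -0.1193, 0.2179]
eef_rot: [[-0.869, -0.495, -0.003], [-0.495, 0.869, 0.001], [0.002, 0.002, -1.0]]
ft_force: [0.8, 0.3, 0.1]
finger_gap: -0.0002
```

```bash
python3 - <<'E'
from workcell import *
import cv2, numpy as np, pickle
k=camera_params("wrist");im=snapshot("wrist");pickle.dump(k,open("k2.pkl","wb"));cv2.imwrite("pics/w2.png",im)
o=get_obs();print(o['t'],o['ee_pos'],o['finger_gap'],o['q'],o['ft_force'])
from plan import *
print(tool(o['eef_rot'],tcp(-48,.02)[0]-o['ee_pos']))
E
```

```text
3.75 [ 0.60949507 -0.11979932  0.21961502] -3.9537995373150796e-05 [-2.15647339e+01  1.08332204e+01  9.42575423e+01  1.76027921e-03
  7.49062387e+01 -1.41241881e+02] [-0.0168034   0.5812941   0.60532353]
[ 0.1  0.5 76. ]
```

View pics/w2.png

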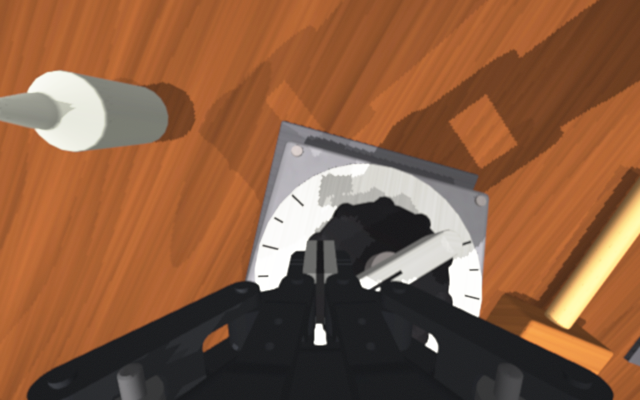

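The closed fingers are clear of the bar, which lies at about (370–460, 235–290) right of the tips at (320,245). I'll keep the tips a bit higher (h = 50 mm) so that only the slim tip touches the bar.

```bash
sed -i 's/hx,hy,hc=.*/hx,hy,hc=.011,.011,.050/' plan.py; python3 - <<'E'
from plan import *
from workcell import *
o=get_obs();T2=o['eef_rot']
prev=o['ee_pos']
for phi,cl in[(-48,.020),(-48,.004),(-48,0),(-40,0),(-30,0),(-20,0),(-10,0),(-5,0),(0,0),(6,0)]:
    X,u,l=tcp(phi,cl);print(phi,cl,X.round(4),round(u,4),round(l,4),tool(T2,X-prev));prev=X
E
```

```text
-48 0.02 [ 0.6074 -0.1164  0.1523] -0.022 -0.0552 [ 0.1  4.  67.3]
-48 0.004 [ 0.6147 -0.1034  0.1582] -0.0101 -0.0445 [-12.7   7.7  -5.9]
-48 0 [ 0.6165 -0.1001  0.1597] -0.0071 -0.0418 [-3.2  1.9 -1.5]
-40 0 [ 0.6191 -0.0972  0.1616] -0.0033 -0.0397 [-3.7  1.2 -1.9]
-30 0 [ 0.6219 -0.093   0.1638] 0.001 -0.0363 [-4.5  2.3 -2.1]
-20 0 [ 0.6239 -0.0883  0.1656] 0.0046 -0.0322 [-4.1  3.1 -1.8]
-10 0 [ 0.6251 -0.0832  0.167 ] 0.0075 -0.0275 [-3.6  3.8 -1.4]
-5 0 [ 0.6254 -0.0805  0.1676] 0.0086 -0.0251 [-1.6  2.2 -0.6]
0 0 [ 0.6255 -0.0778  0.168 ] 0.0095 -0.0225 [-1.4  2.3 -0.4]
6 0 [ 0.6253 -0.0746  0.1684] 0.0102 -0.0193 [-1.5  2.9 -0.4]
```

Call:
apply_moves([
  [1, [0, 4, 35], 0],
  [1, [0, 0, 32], 0],
  [1, [0, 0, 0], 0],
  [1, [-6.3, 3.8, -3], 0],
  [1, [-6.3, 3.8, -3], 0],
  [1, [-3.2, 2, -1.5], 0],
  [1, [0, 0, 0], 0],
])

```text
t: 4.62
ee_pos: [0.617, -0.1006, 0.1607]
eef_rot: [[-0.869, -0.495, 0.001], [-0.495, 0.869, -0.001], [-0.001, -0.001, -1.0]]
ft_force: [-0.7, -0.3, 0.0]
finger_gap: 0.0004
```

Call:
apply_moves([
  [1, [-3.7, 1.2, -1.9], 0],
  [1, [-4.5, 2.3, -2.1], 0],
  [1, [0, 0, 0], 0],
])

```text
t: 5.0
ee_pos: [0.6221, -0.0939, 0.164]
eef_rot: [[-0.869, -0.494, 0.0], [-0.494, 0.869, -0.001], [-0.0, -0.001, -1.0]]
ft_force: [0.5, -1.8, -0.2]
finger_gap: -0.0003
```

```bash
python3 - <<'E'
from workcell import *
import cv2, numpy as np, pickle
k=camera_params("wrist");im=snapshot("wrist");cv2.imwrite("pics/w3.png",im)
o=get_obs();print(o['t'],o['ee_pos'],o['finger_gap'],o['ft_force'],o['ft_torque'])
from plan import *
print(tool(o['eef_rot'],tcp(-30,.0)[0]-o['ee_pos']))
E
```

```text
5.05 [ 0.62202425 -0.09387534  0.16387368] -0.0003089940633388573 [ 0.60969722 -1.57671249 -0.12937803] [-1.77031247e-01 -3.17055834e-02  2.09788136e-05]
[-0.3  0.8  0.1]
```

View pics/w3.png

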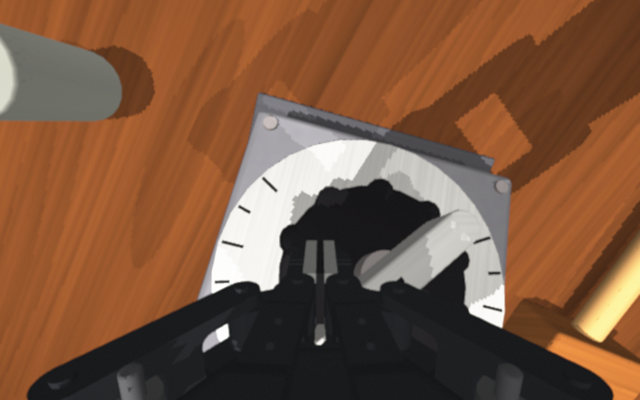

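Call:
apply_moves([
  [1, [-4.1, 3.1, -1.8], 0],
  [1, [-3.6, 3.8, -1.4], 0],
  [1, [0, 0, 0], 0],
])

```text
t: 5.42
ee_pos: [0.6257, -0.0836, 0.1677]
eef_rot: [[-0.869, -0.495, 0.002], [-0.495, 0.869, -0.0], [-0.001, -0.001, -1.0]]
ft_force: [0.5, -3.1, 1.0]
finger_gap: 0.0
```

```bash
python3 - <<'E'
from workcell import *
import cv2, numpy as np, pickle
k=camera_params("wrist");im=snapshot("wrist");pickle.dump(k,open("k4.pkl","wb"));cv2.imwrite("pics/w4.png",im)
s=snapshot("side");cv2.imwrite("pics/s4.png",cv2.resize(s[180:280,315:435],None,fx=5,fy=5,interpolation=2))
o=get_obs();print(o['t'],o['ee_pos'],o['finger_gap'],o['ft_force'],o['ft_torque'])
from ov import *
p=json.load(open("p.json"))
for a in(-10,-20):ov(k,im,p,a,6,6.8,(200,80,520,310),2.4,f"pics/ov4_{-a}.png")
E
```

```text
5.525 [ 0.62528115 -0.08363931  0.16729545] -0.00020386134377204046 [ 1.20368069 -2.69237969  0.54721848] [-0.28112772 -0.17288008  0.00790408]
```

View pics/ov4_10.png

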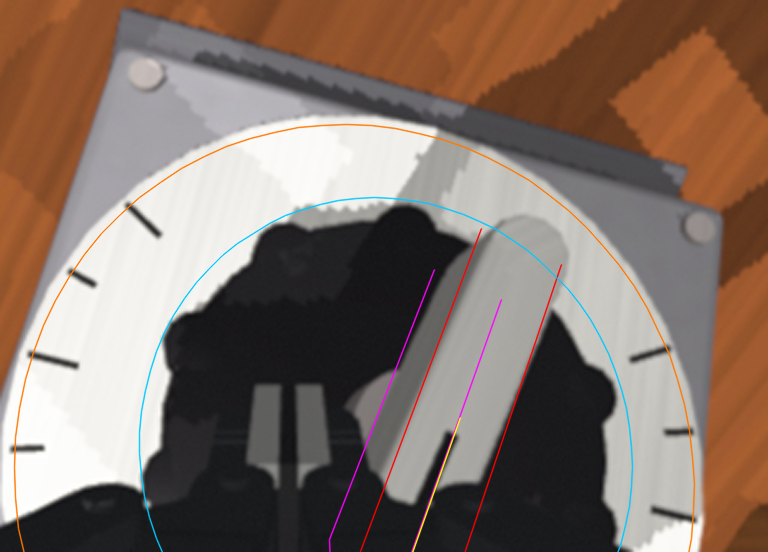

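View pics/s4.png

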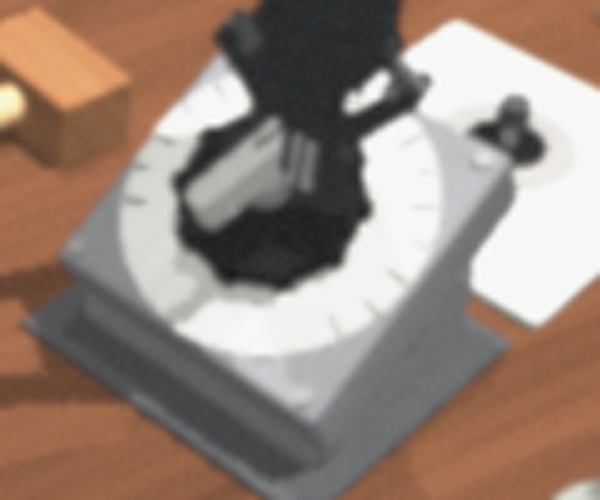

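The bar follows the push and now sits near -13°. I'll push on to about 0°, back off and measure.

Call:
apply_moves([
  [1, [-1.6, 2.2, -0.6], 0],
  [1, [-1.4, 2.3, -0.4], 0],
  [1, [0, 0, 0], 0],
  [1, [3, -10, 0], 0],
  [1, [0, -10, 0], 0],
  [1, [0, 0, -50], 0],
  [1, [0, 0, -50], 0],
  [1, [0, 0, -35], 0],
])

```text
t: 6.52
ee_pos: [0.6331, -0.0979, 0.3052]
eef_rot: [[-0.87, -0.494, 0.001], [-0.494, 0.87, 0.0], [-0.001, -0.0, -1.0]]
ft_force: [-0.3, -0.1, -0.5]
finger_gap: -0.0
```

```bash
python3 - <<'E'
from workcell import *
from plan import *
o=get_obs();print(o['t'],o['ee_pos'],o['ft_force'])
print(tool(o['eef_rot'],np.array([.6419,-.048,.309])-o['ee_pos']))
E
```

```text
6.525 [ 0.6330912  -0.09790928  0.30522913] [-0.3268824  -0.10706128 -0.47742116]
[-32.3  39.   -3.8]
```

Call:
apply_moves([
  [-1, [-16, 19.5, -2], 0],
  [-1, [-16, 19.5, -2], 0],
  [-1, [0, 0, 0], 0],
  [-1, [0, 0, 0], 0],
  [-1, [0, 0, 0], 0],
])

```text
t: 7.15
ee_pos: [0.6412, -0.0486, 0.3066]
eef_rot: [[-0.87, -0.493, -0.001], [-0.493, 0.87, 0.0], [0.001, 0.0, -1.0]]
ft_force: [-0.3, 0.1, -0.4]
finger_gap: 0.0853
```

```bash
python3 - <<'E'
from workcell import *
import cv2, numpy as np, pickle
k=camera_params("wrist");im=snapshot("wrist");pickle.dump(k,open("k5.pkl","wb"));cv2.imwrite("pics/w5.png",im)
o=get_obs();print(o['t'],o['ee_pos'],o['finger_gap'],o['ft_force'])
from ov import *
p=json.load(open("p.json"))
ov(k,im,p,0,6,6.8,(205,80,435,290),2.8,f"pics/ov5.png")
cv2.imwrite("pics/z5.png",cv2.resize(im[80:290,205:435],None,fx=2.8,fy=2.8,interpolation=2))
E
```

```text
7.2 [ 0.64118525 -0.04852776  0.30665216] 0.08498576694589165 [0.12180979 0.128108   0.46520517]
```

View pics/ov5.png

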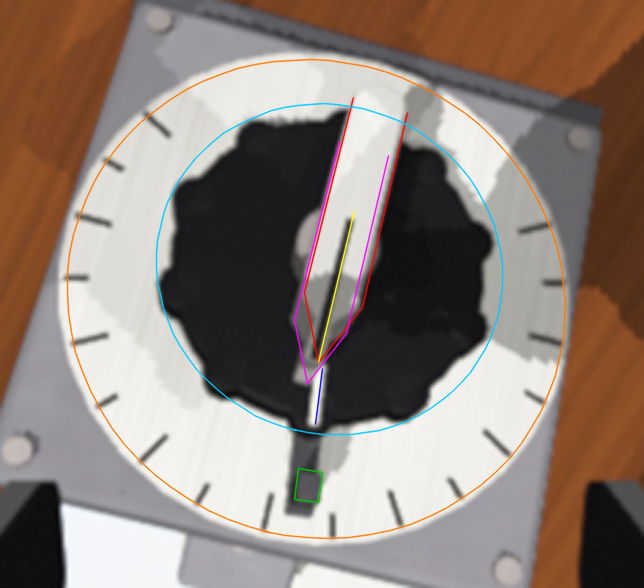

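View pics/z5.png

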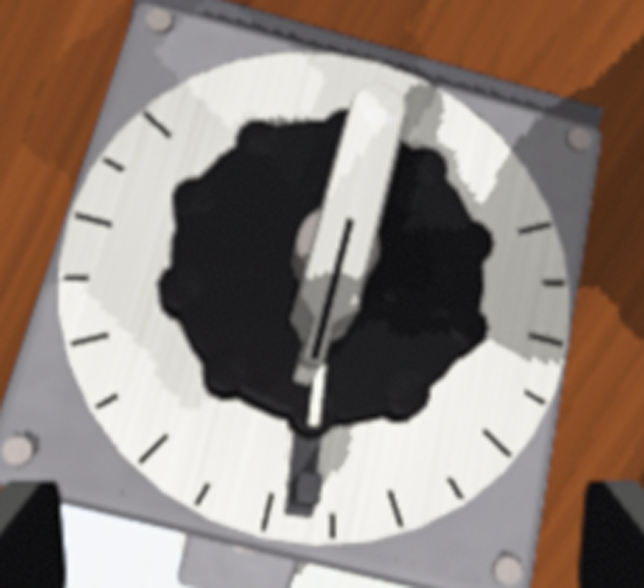

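```bash
python3 - <<'E'
from m import *;import pickle
k=pickle.load(open("k5.pkl","rb"))
z=lambda q:np.array([205,80])+(np.array(q)+.0)/2.8-.5+.5/2.8
T={0:(264,529),15:(333,537),30:(400,525),45:(461,497),60:(508,454),75:(544,402),90:(561,343),-15:(198,503),-30:(139,460),-45:(96,405),-60:(72,344),-75:(64,277),-90:(76,215)}
for r0 in (None,.095,.093):
    f=lambda v:np.concatenate([proj(k,dial(v,r0 or v[3],np.radians(a),0)+[0,0,0 if r0 is None else v[3]])-z(q) for a,q in T.items()])
    r=least_squares(f,[.639,-.05,.257,.09 if r0 is None else 0]);p=r.x[:3];print(r.x,np.abs(r.fun).max())
    k2=dict(k)
    if r0: k2["t"]=np.array(k["t"])+np.array(k["R"])@[0,0,r.x[3]]
    R={n:ang(k2,p,z(q),h) for n,q,h in [("tip",(316,358),.07),("in",(350,220),.07),("idx top mid",(305,487),.034),("idx outer edge top",(302,501),.034),("co",(315,426),.024),("ci",(319,367),.024)]}
    for n,v in R.items():print(n,np.round(v,2))
    P=lambda v:v[0]*np.array([np.cos(np.radians(v[1])),np.sin(np.radians(v[1]))])
    d=P(R["tip"])-P(R["in"]);print("line dir",np.degrees(np.arctan2(d[1],d[0])))
E
python3 - <<'E'
import cv2
im=cv2.imread("pics/w5.png")[195:270,290:345];cv2.imwrite("pics/z5b.png",cv2.resize(im,None,fx=8,fy=8,interpolation=2))
E
```

```text
[ 0.63563828 -0.05238605  0.25559651  0.09721433] 0.5533404869581204
tip [49.59 -0.34]
in [ 4.3  -0.55]
idx top mid [83.33  5.77]
idx outer edge top [87.92  5.52]
co [61.31  7.32]
ci [40.5  6.3]
line dir -0.315868933126588
[ 0.6344492  -0.05307706  0.25559651  0.00751138] 0.5533404854585342
tip [48.88 -0.45]
in [ 4.92 -1.69]
idx top mid [81.52  5.71]
idx outer edge top [85.98  5.47]
co [60.    7.27]
ci [39.71  6.22]
line dir -0.31586893747645073
[ 0.63337522 -0.05370118  0.25559651  0.01429574] 0.5533404864060003
tip [48.24 -0.56]
in [ 5.48 -2.5 ]
idx top mid [79.87  5.66]
idx outer edge top [84.24  5.42]
co [58.83  7.21]
ci [39.    6.15]
line dir -0.31586893668739596
```

View pics/z5b.png

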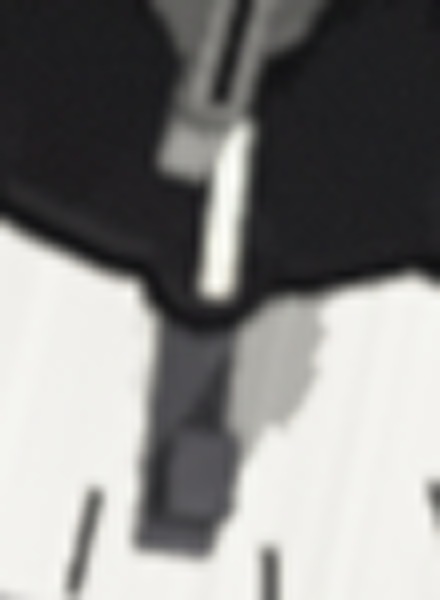

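Bar line reads about -0.4°, index about +6.3°, coarse line about 6.8° (as at the start). A final push of about 6.5° is needed.

```bash
python3 - <<'E'
from plan import *
from workcell import *
o=get_obs();T2=o['eef_rot']
prev=o['ee_pos']
for phi,cl in[(0,.02),(0,.003),(0,0),(3,0),(6.5,0)]:
    X,u,l=tcp(phi,cl);print(phi,cl,X.round(4),tool(T2,X-prev));prev=X
E
```

```text
0 0.02 [ 0.6306 -0.0972  0.168 ] [ 33.2 -37.1 138.6]
0 0.003 [ 0.6263 -0.0807  0.168 ] [-4.4 16.4  0. ]
0 0 [ 0.6255 -0.0778  0.168 ] [-0.8  2.9  0. ]
3 0 [ 0.6255 -0.0762  0.1683] [-0.8  1.4 -0.2]
6.5 0 [ 0.6253 -0.0743  0.1684] [-0.8  1.7 -0.2]
```

Call:
apply_moves([
  [1, [16.6, -18.5, 0], 0],
  [1, [16.6, -18.6, 0], 0],
  [1, [0, 0, 30], 0],
  [1, [0, 0, 20], 0],
  [1, [0, 0, 0], 0],
  [1, [0, 0, 0], 0],
  [1, [0, 0, 45], 0],
  [1, [0, 0, 43.5], 0],
])

```text
t: 8.2
ee_pos: [0.6322, -0.0965, 0.1698]
eef_rot: [[-0.869, -0.495, 0.004], [-0.495, 0.869, -0.001], [-0.003, -0.003, -1.0]]
ft_force: [0.5, -0.3, -1.1]
finger_gap: -0.0
```

```bash
python3 - <<'E'
from plan import *
from workcell import *
o=get_obs();print(o['t'],o['finger_gap'],o['ft_force'],tool(o['eef_rot'],tcp(0,.02)[0]-o['ee_pos']))
E
```

```text
8.2 -1.657753654790257e-05 [ 0.51291396 -0.29716919 -1.13711242] [1.7 0.3 1.7]
```

Call:
apply_moves([
  [1, [-2.2, 8.2, 0], 0],
  [1, [-2.2, 8.2, 0], 0],
  [1, [-0.8, 2.9, 0], 0],
  [1, [-0.8, 1.4, -0.2], 0],
  [1, [-0.8, 1.7, -0.2], 0],
  [1, [0, 0, 0], 0],
  [1, [0, 0, 0], 0],
])

```text
t: 9.07
ee_pos: [0.6261, -0.074, 0.1695]
eef_rot: [[-0.869, -0.494, 0.001], [-0.494, 0.869, -0.001], [-0.001, -0.001, -1.0]]
ft_force: [2.7, -3.8, 3.9]
finger_gap: -0.0001
```

```bash
python3 - <<'E'
from plan import *
from workcell import *
o=get_obs();print(o['t'],o['finger_gap'],o['ft_force'],tool(o['eef_rot'],tcp(6.5,0)[0]-o['ee_pos']))
E
```

```text
9.075 -0.00012121124375163554 [ 2.65744792 -3.81520039  3.92648606] [0.9 0.1 1.1]
```

Call:
apply_moves([
  [1, [3, -10, 0], 0],
  [1, [0, -10, 0], 0],
  [1, [0, 0, -50], 0],
  [1, [0, 0, -50], 0],
  [-1, [-16, 17.5, -37], 0],
  [-1, [-16, 17.5, 0], 0],
  [-1, [0, 0, 0], 0],
  [-1, [0, 0, 0], 0],
])

```text
t: 10.07
ee_pos: [0.6426, -0.0462, 0.3033]
eef_rot: [[-0.869, -0.494, -0.004], [-0.494, 0.869, 0.001], [0.003, 0.003, -1.0]]
ft_force: [-0.5, -0.4, -0.2]
finger_gap: 0.0721
```

```bash
python3 - <<'E'
from workcell import *
import cv2, numpy as np, pickle
k=camera_params("wrist");im=snapshot("wrist");pickle.dump(k,open("k6.pkl","wb"));cv2.imwrite("pics/w6.png",im)
s=snapshot("scene");cv2.imwrite("pics/sc6.png",s)
o=get_obs();print(o['t'],o['ee_pos'],o['finger_gap'],o['ft_force'])
from ov import *
p=json.load(open("p.json"))
ov(k,im,p,6.3,6.3,6.8,(205,80,435,290),2.8,f"pics/ov6.png")
cv2.imwrite("pics/z6.png",cv2.resize(im[130:275,270:390],None,fx=4,fy=4,interpolation=2))
E
```

```text
10.175 [ 0.64279243 -0.04662466  0.30400258] 0.08473865281611227 [ 0.13442212  0.63626862 -0.86123277]
```

View pics/ov6.png

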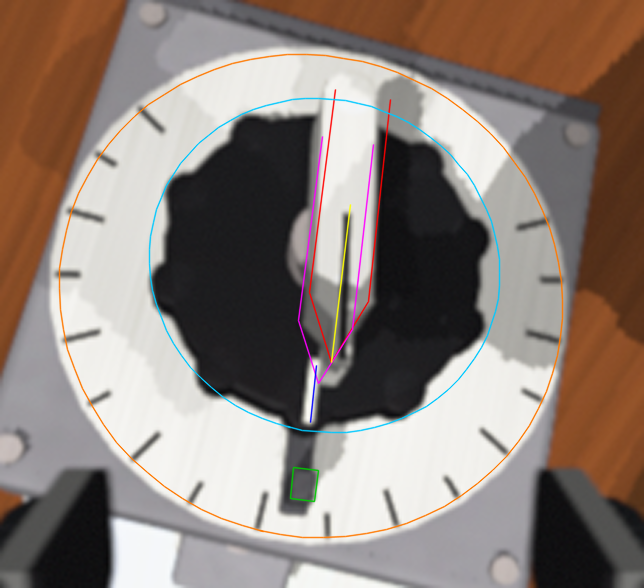

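View pics/z6.png

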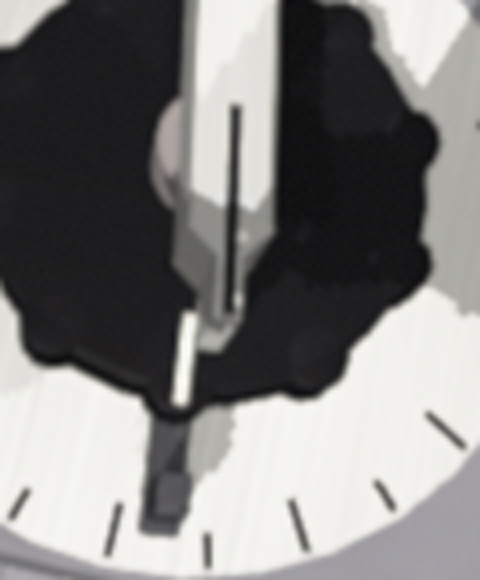

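View pics/sc6.png

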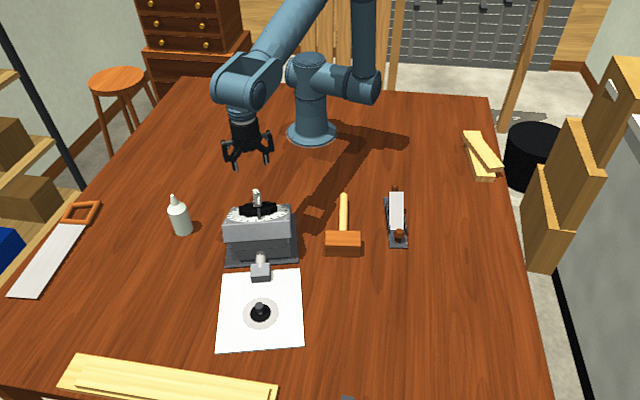

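It overshot a little. I'll quantify by how much.

```bash
cat > me.py <<'E'
from m import *
def rep(k,z,T,pts):
    f=lambda v:np.concatenate([proj(k,dial(v,v[3],np.radians(a),0))-z(q) for a,q in T.items()])
    r=least_squares(f,[.636,-.052,.257,.097]);p=r.x[:3];print(r.x,np.abs(r.fun).max())
    P=lambda v:v[0]*np.array([np.cos(np.radians(v[1])),np.sin(np.radians(v[1]))])
    R={n:ang(k,p,z(q),h) for n,q,h in pts}
    for n,v in R.items():print(n,np.round(v,2))
    d=P(R["tip"])-P(R["in"]);print("line dir",np.degrees(np.arctan2(d[1],d[0])))
    return p
E
python3 - <<'E'
from me import *;import pickle
k=pickle.load(open("k6.pkl","rb"))
z=lambda q:np.array([205,80])+np.array(q)/2.8-.5+.5/2.8
zz=lambda q:(np.array([270,130])+np.array(q)/4.-.5+.5/4 -np.array([205,80])+.5-.5/2.8)*2.8
T={0:(258,529),15:(328,536),30:(397,525),45:(457,497),60:(508,455),75:(542,401),90:(560,341),-15:(191,503),-30:(133,459),-45:(89,403),-60:(65,341),-75:(57,273),-90:(68,211)}
rep(k,z,T,[("tip",zz((231,308)),.07),("in",zz((235,105)),.07),("idx",zz((171,494)),.034),("co",zz((181,403)),.024),("ci",zz((189,313)),.024)])
E
```

```text
[ 0.63569596 -0.05195692  0.2538871   0.09732146] 0.4943557531423437
tip [48.21 10.6 ]
in [ 3.74 -2.31]
idx [83.19  6.06]
co [60.6  6.6]
ci [38.54  5.62]
line dir 11.676348750892306
```

Bar about 11°, index about 6°, so it's already inside 7.5° but not well centred. I'll nudge it back gently from the other side, using the mirrored contact.

```bash
python3 - <<'E'
from plan import *
from workcell import *
o=get_obs();T=o['eef_rot'];yaw=np.arctan2(-T[1,0],-T[0,0]);print("roll",np.degrees(yaw-(p[2]-PSI)))
T2=Rz(p[2]-PSI)@np.diag([-1,1,-1.])
def mt(phi,cl):
    X,u,l=tcp(-phi,cl);return Rz(p[2])@(np.array([0,0,.12])+u*U-l*L+hc*N)+[p[0],p[1],0]
prev=o['ee_pos']
for phi,cl in[(11,.025),(11,.004),(11,0),(5,0)]:
    X=mt(phi,cl);print(phi,cl,X.round(4),tool(T2,X-prev));prev=X
E
```

```text
roll 29.891867337380436
11 0.025 [ 0.6006 -0.0068  0.1645] [ 42.4  39.6 139.5]
11 0.004 [ 0.6092 -0.0258  0.1665] [ -8.7 -19.   -2. ]
11 0 [ 0.6108 -0.0295  0.1669] [-1.7 -3.6 -0.4]
5 0 [ 0.6127 -0.032   0.1676] [-1.9 -2.6 -0.7]
```

Call:
apply_moves([
  [1, [0, 0, 0], 10],
  [1, [0, 0, 0], 10],
  [1, [0, 0, 0], 10],
  [1, [21, 20, 0], 0],
  [1, [21, 19.6, 0], 0],
  [1, [0, 0, 50], 0],
  [1, [0, 0, 50], 0],
  [1, [0, 0, 39], 0],
])

```text
t: 11.18
ee_pos: [0.6004, -0.0066, 0.164]
eef_rot: [[-1.0, 0.007, -0.003], [0.007, 1.0, 0.0], [0.003, 0.0, -1.0]]
ft_force: [-0.0, 0.2, -0.0]
finger_gap: -0.0003
```

Call:
apply_moves([
  [1, [0, 0, 0], 0],
  [1, [-4.3, -9.5, -1], 0],
  [1, [-4.3, -9.5, -1], 0],
  [1, [-1, -2, -0.3], 0],
  [1, [0, 0, 0], 0],
])

```text
t: 11.8
ee_pos: [0.6118, -0.0277, 0.1702]
eef_rot: [[-1.0, 0.007, 0.002], [0.007, 1.0, -0.001], [-0.002, -0.001, -1.0]]
ft_force: [0.2, 0.2, 0.7]
finger_gap: 0.0002
```

```bash
python3 - <<'E'
from plan import *
from workcell import *
o=get_obs();T=o['eef_rot'];print(o['t'],o['finger_gap'],o['ft_force'])
def mt(phi,cl):
    X,u,l=tcp(-phi,cl);return Rz(p[2])@(np.array([0,0,.12])+u*U-l*L+hc*N)+[p[0],p[1],0]
for a in(11,6,5):print(tool(T,mt(a,0)-o['ee_pos']))
im=snapshot("wrist");cv2.imwrite("pics/w7.png",im)
E
```

```text
11.8 0.00017101294294553012 [0.20809133 0.19880834 0.73793099]
[ 1.  -1.7  3.3]
[-0.7 -3.8  2.7]
[-1.  -4.3  2.6]
```

View pics/w7.png

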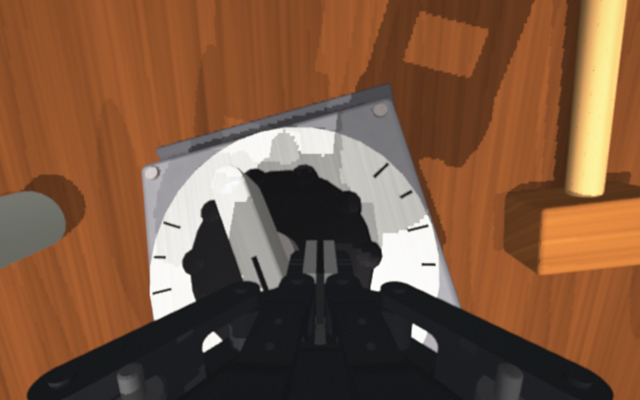

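Call:
apply_moves([
  [1, [0, -1.7, 1], 0],
  [1, [-0.4, -1.2, 0], 0],
  [1, [-0.4, -1.2, 0], 0],
  [1, [0, 0, 0], 0],
])

```text
t: 12.35
ee_pos: [0.6123, -0.0311, 0.1685]
eef_rot: [[-1.0, 0.006, 0.001], [0.006, 1.0, 0.0], [-0.001, 0.0, -1.0]]
ft_force: [0.4, 4.5, 2.8]
finger_gap: -0.0001
```

Call:
apply_moves([
  [1, [3, 10, 0], 0],
  [1, [0, 10, 0], 0],
  [1, [0, 0, -50], 0],
  [1, [0, 0, -50], 0],
  [-1, [-20, -20, -37], 0],
  [-1, [-20, -20, 0], 0],
  [-1, [0, 0, 0], 0],
  [-1, [0, 0, 0], 0],
])

```text
t: 13.35
ee_pos: [0.6481, -0.0511, 0.304]
eef_rot: [[-1.0, 0.006, -0.002], [0.006, 1.0, 0.0], [0.002, 0.0, -1.0]]
ft_force: [0.4, 0.4, -0.4]
finger_gap: 0.0724
```

```bash
python3 - <<'E'
from workcell import *
import cv2, numpy as np, pickle
k=camera_params("wrist");im=snapshot("wrist");pickle.dump(k,open("k8.pkl","wb"));cv2.imwrite("pics/w8.png",im)
o=get_obs();print(o['t'],o['ee_pos'],o['finger_gap'],o['ft_force'])
from ov import *
p=json.load(open("p.json"))
ov(k,im,p,6.2,6.2,6.8,(205,80,435,290),2.8,f"pics/ov8.png")
cv2.imwrite("pics/z8.png",cv2.resize(im[80:290,205:435],None,fx=2.8,fy=2.8,interpolation=2))
E
```

```text
13.4 [ 0.64804023 -0.05086772  0.30418198] 0.07900360124156895 [ 0.16645276  0.42178663 -0.20754023]
```

View pics/ov8.png

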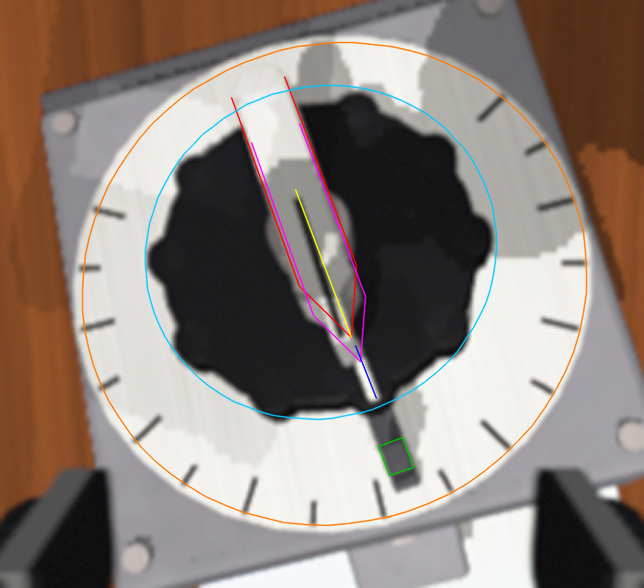

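View pics/z8.png

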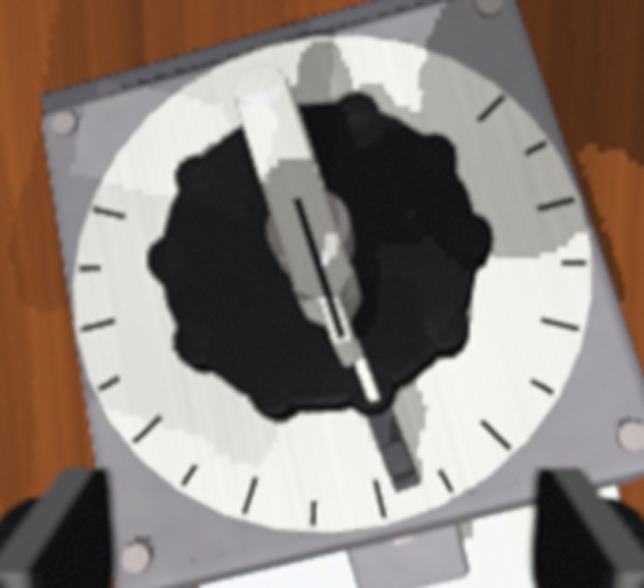

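```bash
python3 - <<'E'
from me import *;import pickle
k=pickle.load(open("k8.pkl","rb"))
z=lambda q:np.array([205,80])+np.array(q)/2.8-.5+.5/2.8
T={0:(383,516),15:(452,492),30:(508,448),45:(552,393),60:(578,327),75:(586,263),90:(573,201),-15:(314,525),-30:(246,513),-45:(184,486),-60:(135,440),-75:(99,390),-90:(81,328)}
rep(k,z,T,[("tip",(341,335),.07),("in",(297,200),.07),("idx",(401,458),.034),("co",(376,398),.024),("ci",(361,360),.024)])
E
```

```text
[ 0.6359875  -0.05233823  0.25535105  0.09727006] 0.7111585911193856
tip [48.97  4.05]
in [4.07 3.38]
idx [83.61  7.67]
co [60.48  7.5 ]
ci [46.28  7.57]
line dir 4.106235943678283
```

```bash
python3 - <<'E'
from workcell import *
import cv2, numpy as np
s=snapshot("scene");a=cv2.imread("pics/scene0.png")
for n,(x0,y0,x1,y1) in dict(glue=(160,190,200,240),mallet=(322,225,365,260),plane=(380,185,412,250)).items():
    print(n,np.abs(s[y0:y1,x0:x1].astype(int)-a[y0:y1,x0:x1]).mean())
o=get_obs();print(o['t'],o['ft_force'],o['joint_velocities'])
print(hand_in())
E
```

```text
glue 1.671
mallet 2.0349944629014396
plane 1.6450320512820513
13.45 [ 0.03346646 -0.28965075 -0.18509097] [-0.010792   -0.19220748 -0.280475    0.07411088 -0.05758936 -0.06361467]
the job is handed in; nothing more can be done
None
```

I turned the bar knob anticlockwise from about -48° to line up with the index finger, and handed the job in at about 13.5 s. The gripper is clear of the knob, touching nothing.

- **How it went:** I pushed the knob with the closed fingertips. The last anticlockwise push overshot to about +11°, so I nudged it back clockwise from the other side.
- **Alignment:** The last picture puts the knob at about +4.1°. Across four pictures the index reads between 5.8° and 7.7°. That leaves the knob about 2 to 3.5° clockwise of the index, inside the 7.5° limit but not dead centre.
- **Coarse wheel and index:** Neither moved as far as I can measure. The wheel's line read 6.7 to 6.8° before and about 7.5° after. The index read 6.0° in the first picture and 7.7° in the last. Both shifts are about as large as my pixel-reading error of around 1°.
- **Other tools and forces:** The glue bottle, mallet and plane look the same in the scene camera before and after. The wrist force readings I took during pushes stayed around 6 N or below.

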